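Zero the shop scale: pan on its pegs, stylus held on the recessed button

TASK

Set the steel weighing pan on the shop scale so that both locating pegs come up through its holes and it sits fully home, and let go of it; only then take the stylus (the tool with the slim round wooden handle) out of the tool stand, reach its thin rod down through the round hole in the scale's front deck and hold the recessed button fully down. Finish while still gripping the stylus and holding the button down, with the pan still home. Leave the other two tools in the stand and everything else on the table where it is.

Things in the scene. Friction and masses are not known exactly. Their poses are not given: they have to be found in the camera images.
- pan_under (a point): Centre of the underside of the weighing pan: a loose open steel tray, 160 mm (its x) by 150 mm (its y), 28 mm high, about 0.35 kg, lying upright on the table to one side of the scale. Its 5 mm floor has two 16 mm through-holes on its x axis, 50 mm either side of the centre. z points up. A half turn about z makes no difference.
- pan_handle (a point): Centre of the pan's handle bar, 85 mm above pan_under on the same axes: a level black bar along the pan's y, 130 mm clear length, 12 mm wide (along the pan's x) and 16 mm high, bridging the tray on two posts; pinch it at its middle from above, fingers closing along the pan's x. Its top is 153 mm above the table once seated.
- pan_seat (a point): Centre of the top of the scale's fixed 130 mm square platform, 60 mm above the table, where pan_under must come. Two steel pegs stand on its x axis, 50 mm either side of this point: 12 mm diameter, 17 mm high, the top 7 mm tapered to 4 mm. The pan's x axis must lie along this x axis (either way round). z points up; -x leads to the scale's control deck, towards the robot.
- aperture (a point): Centre of the mouth of the round 20 mm hole in the control deck of the grey scale (body 250 mm in x by 180 mm in y), flush with the deck top, 50 mm above the table; 125 mm towards -x and 45 mm towards -y of pan_seat in its axes. The hole goes straight down; the button's flat top, 17 mm across, lies 16 mm below the mouth.
- button (a joint): Travel of the recessed spring button: 0 m released, 0.006 m fully down at a hard stop; moves straight down. It takes 1.2 N to start it and 3.6 N to bottom it, and it springs back when let go.
- stylus_tip (a point): Tip (lower end) of the stylus: a loose 150 mm long upright tool of about 60 g: a 7 mm steel rod for the first 73 mm from the tip, with a 20 mm collar disc from 38 to 43 mm above the tip, then a 16 mm round wooden handle from 73 to 150 mm. z points from tip to handle. In the stand the collar rests on the block, the tip 38 mm down in its well.
- stylus_grip (a point): Centre of the stylus handle, 111.5 mm above the tip: pinch here, from above. In the stand it is about 129 mm above the table, and the stylus must be raised 40 mm to clear its well.
- stand_top (a point): Centre of the top face of the tool stand: a heavy fixed dark wooden block, 70 mm (x) by 200 mm (y), 55 mm high, on the side of the scale opposite to the pan. Three 11 mm wells on its y axis at -65, 0 and +65 mm hold the stylus, brush and dibber in any order. Close the fingers along its x axis to stay clear of the neighbours.
- brush_mid (a point): Middle of the head of the brush, 100 mm above its lower end; it stands in the stand and has a flat bristle head 30 mm wide, 12 mm thick, its top 144 mm above the table. To be left in its well.
- dibber_ball (a point): Centre of the 34 mm wooden ball that is the head of the dibber, standing in the stand, its top 122 mm above the table. To be left in its well.
- pot: Terracotta flower pot, 84 mm across and 75 mm high, origin under its centre. Bystander, beyond the scale.
- spool: Ribbon spool, 60 mm across and 38 mm high, origin under its centre. Bystander, far left.
- candle: Off-white pillar candle, 60 mm across, 90 mm high, origin under its centre. Bystander, beyond the scale.

How it is judged:
By the outcome, as a careful person would: the job done as asked, in the order asked, and still so for the second after the job is handed in, while the arm keeps its last pose, push and grip.
It also fails if it takes over 64 s, if anything falls off the work surface, if the arm or the gripper's body presses on something with over 40 N, if the wrist force passes 120 N, or if a joint passes its speed limit or range.

ROBOT

A 6-joint arm with a two-finger parallel gripper is mounted at the origin on the work surface. World frame = base frame: x ahead of the robot, y to its left, z up, the work surface at z = 0. Lengths are in m, angles in rad, forces in N, time in s.
With the tool pointing down it reaches from about 0.3 to 0.95 m from the base axis. Payload 3.1 kg.
Tool frame: the origin (TCP) lies on the centre line of the jaws, within the pads' length; the fingertips stand 11 mm ahead of it and the grasp point (between the pads) lies 8 mm behind it (env.finger_overhang is the distance from the TCP to the fingertips, in m); z points along the fingers, y is the line along which they close (so a half turn about z gives the same grasp; the last joint's range is limited). The gripper opens to 85 mm and grips with 20 to 120 N. Pads are 22 mm wide; open, the fingers measure 114 mm over their backs; the gripper's body (76 mm by 85 mm) begins 54 mm behind the grasp point. The pads swing forward as they close: fully open they stand 13 mm farther back than shut.
Start: joints at [1.123, 0.308, 1.634, -0, 1.2, -0.07], TCP at [0.231, 0.581, 0.242] pointing down, gripper open.
Joint ranges: [-3.06, 3.06], [-0.79, 1.96], [0.05, 2.63], [-1.19, 4.34], [0.05, 2.64], [-2.94, 2.94]. Speed limits (rad/s): [2.79, 2.79, 3.14, 3.14, 3.14, 3.14].

INTERFACE

Orientations are given as a 3x3 rotation matrix whose columns are the frame's x, y, z axes.
In Python, from bench import env, status, eyes, hand_in gives the robot as it stands. Calls block until the motion is done:
- env.movep(position, orientation): joint-space move of the TCP to a pose.
- env.move_straight(position, ori=None, vel=0.15, until_force=None): straight line of the TCP; ori=None keeps the orientation; vel is the mean speed in m/s. With until_force (N) it stops when the force on the tool has changed by that much, and returns True; else False.
- env.move_j(angles): joint-space move.
- env.grip(opening, grasp_force=None): finger opening in m; grasp_force is the grip in N (None keeps the last); returns when the fingers have stopped.
- env.pause(seconds).
- env.ik(position, orientation): joint angles nearest the present ones, or None.
- status.get_obs(): the state.
- eyes.read_camera(name): name is "side" or "top" or "wrist"; returns (picture, depth): 480x640x3 uint8, blue, green, red; 480x640 float32, m along the optical axis (not along the pixel's ray), 0 where there is no reading.
- eyes.get_calibration(name): a dict with "K" (3x3 intrinsics, pixels), "view" (4x4, takes a point from world to camera coordinates). Camera axes: x right, y up, looking along -z (the intrinsics and any distortion apply to the point x, -y, -z); pixel columns grow to the right and rows downward; lengths in m; the calibration is good to about 2 mm. The wrist camera is an equidistant fisheye: a pixel r from the principal point sees the ray r / f radians off the axis. A picture is of the moment at which its call begins: read the wrist's pose just before it. get_calibration takes no time and is no camera call; for the wrist camera it gives the pose at the moment of the call.
A pose or a line that the arm cannot do raises env.PlanningError and nothing moves.
- hand_in(): hands the job in; it is judged then, once.
The state is a dict: "time": time; "joint_pos": joint angles; "qvel": joint speeds; "joint_torque": joint torques, N m; "ee_pos": TCP position; "eef_rot": TCP orientation; "ft_force": force on the tool from outside, world axes, zero at the start; "moment": the same for the moment, N m; "grip_width": finger opening in m; "gripper_force": force on a finger pad.
Only numpy, scipy, OpenCV 4.12 (cv2) and the standard library are available. Lean on these libraries where they do the work, as an engineer would, in place of code of your own. Each camera call takes 0.05 s, during which the arm holds its last target. There are 200 camera calls.

## Working session

There is one attempt and no reset: what is moved stays moved. The work goes in short steps, each a Python script; the robot and the scene stay as the last script left them, time stands still between calls to the robot, and variables do not carry over. Pictures are saved under pics/ and viewed, at most 10 in all, crops included, and the job is handed in when it is done.

```bash
mkdir -p pics; ls
python3 - <<'E'
from bench import env,status,eyes
import cv2,numpy as np
for n in("top","side"):
    p,d=eyes.read_camera(n); cv2.imwrite(f"pics/{n}0.png",p); np.savez(f"{n}0.npz",p=p,d=d)
    c=eyes.get_calibration(n); print(n,{k:np.round(v,4).tolist() if not isinstance(v,str) else v for k,v in c.items()}, (d>0).mean())
E
```

```text
pics
top {'K': [[550.4209, 0.0, 318.1224], [0.0, 550.4209, 244.4166], [0.0, 0.0, 1.0]], 'view': [[0.0236, -0.9997, -0.0058, -0.0014], [0.9907, 0.0226, 0.1342, -0.599], [-0.134, -0.0089, 0.9909, -1.2586], [0.0, 0.0, 0.0, 1.0]]} 0.9960091145833333
side {'K': [[519.0843, 0.0, 324.2118], [0.0, 519.0843, 241.5233], [0.0, 0.0, 1.0]], 'view': [[-0.923, -0.3847, -0.006, 0.5662], [0.2519, -0.616, 0.7464, -0.2451], [-0.2908, 0.6874, 0.6655, -0.9044], [0.0, 0.0, 0.0, 1.0]]} 0.995869140625
```

View pics/top0.png

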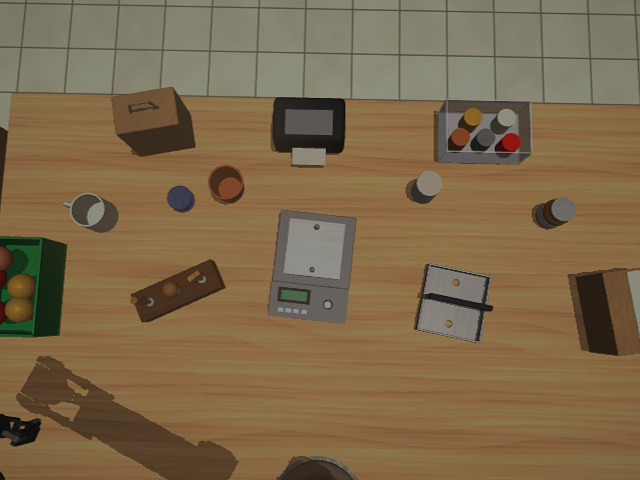

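View pics/side0.png

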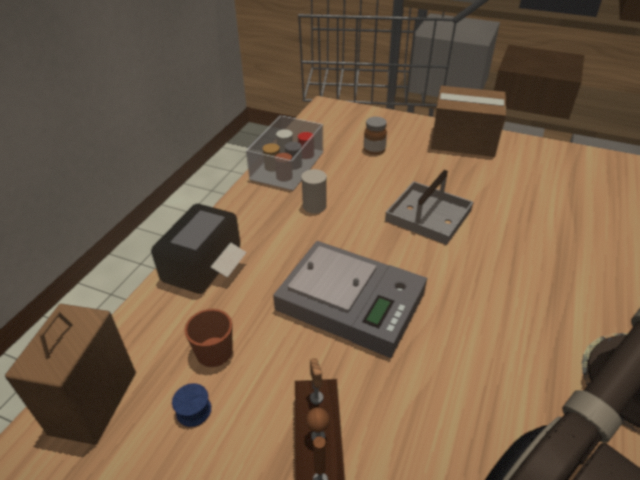

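The top view shows the pan at (453,302) with holes near (456,282) and (449,324). The pegs are near (317,227) and (312,269), the aperture near (328,305) and the stand at (178,291). Next I'll refine these positions and identify the stylus.

```bash
cat > h.py <<'E'
import numpy as np,cv2
from bench import env,status,eyes
def ray(cal,uv,fish=False):
    K,V=cal["K"],cal["view"]; R,t=V[:3,:3],V[:3,3]
    x=(uv[0]-K[0,2])/K[0,0]; y=(uv[1]-K[1,2])/K[1,1]
    if fish:
        r=np.hypot(x,y); s=np.sin(r)/r if r>1e-9 else 1; v=np.array([x*s,-y*s,-np.cos(r)])
    else: v=np.array([x,-y,-1.])
    return -R.T@t, R.T@v
def onz(cal,uv,z,fish=False):
    o,d=ray(cal,uv,fish); return o+d*(z-o[2])/d[2]
def proj(cal,P,fish=False):
    K,V=cal["K"],cal["view"]; p=V[:3,:3]@np.asarray(P)+V[:3,3]; x,y,z=p[0],-p[1],-p[2]
    if fish:
        n=np.hypot(x,y); r=np.arctan2(n,z); x,y,z=x/n*r,y/n*r,1
    return np.array([K[0,0]*x/z+K[0,2],K[1,1]*y/z+K[1,2]])
def blob(mask,c,rad,amin=3):
    "centroid of the component nearest c within rad"
    n,l,s,ce=cv2.connectedComponentsWithStats(mask.astype(np.uint8))
    k=[(np.hypot(*(ce[i]-c)),i) for i in range(1,n) if s[i,4]>=amin]
    k=[q for q in k if q[0]<rad]
    return (ce[min(k)[1]],s[min(k)[1],4]) if k else (None,0)
def down(yaw_y):
    "tool down; closing (y) axis at angle yaw_y in world"
    y=np.array([np.cos(yaw_y),np.sin(yaw_y),0]);z=np.array([0,0,-1.]);return np.column_stack([np.cross(y,z),y,z])
E
python3 - <<'E'
from h import *
T=np.load("top0.npz");p,d=T["p"],T["d"];c=eyes.get_calibration("top")
hsv=cv2.cvtColor(p,cv2.COLOR_BGR2HSV)
sat=hsv[...,1]>90; dark=hsv[...,2]<85
for nm,uv,m,z in[("h1",(456,282),sat,.003),("h2",(449,324),sat,.003),("pegfar",(317,227),dark,.074),("pegnear",(312,269),dark,.074)]:
    w=np.zeros_like(m);u,v=uv;w[v-7:v+8,u-7:u+8]=m[v-7:v+8,u-7:u+8]
    b,a=blob(w,uv,8); print(nm,b,a, None if b is None else onz(c,b,z).round(4))
print("ap",onz(c,(328,305),.05).round(4))
for uv in[(134,300),(193,276),(170,289),(150,301),(202,280)]:
    print(uv,d[uv[1],uv[0]], end=' ')
    o,r=ray(c,uv); print((o+r*d[uv[1],uv[0]]).round(3))
m=(d>0)
A=cv2.resize(p[250:335,120:240],None,fx=4,fy=4,interpolation=2)
S=np.load("side0.npz")["p"]
B=cv2.resize(S[350:480,270:370],None,fx=3,fy=3,interpolation=2)
H=max(A.shape[0],B.shape[0]);pad=lambda I:np.vstack([I,np.zeros((H-I.shape[0],I.shape[1],3),np.uint8)])
cv2.imwrite("pics/crop1.png",np.clip(np.hstack([pad(A),pad(B)])*1.6,0,255).astype(np.uint8))
E
```

```text
h1 [455.4        282.16666667] 30 [ 0.5199 -0.3191  0.003 ]
h2 [448.2        323.33333333] 30 [ 0.4215 -0.3011  0.003 ]
pegfar [316.05263158 227.10526316] 19 [0.6345 0.0179 0.074 ]
pegnear [311.61538462 269.30769231] 13 [0.5366 0.0256 0.074 ]
ap [ 0.457  -0.0138  0.05  ]
(134, 300) 1.1563393 [0.455 0.395 0.168]
(193, 276) 1.1895659 [0.51  0.28  0.141]
(170, 289) 1.205162 [0.482 0.334 0.122]
(150, 301) 1.2615762 [0.456 0.394 0.062]
(202, 280) 1.2706921 [0.507 0.278 0.059]
```

View pics/crop1.png

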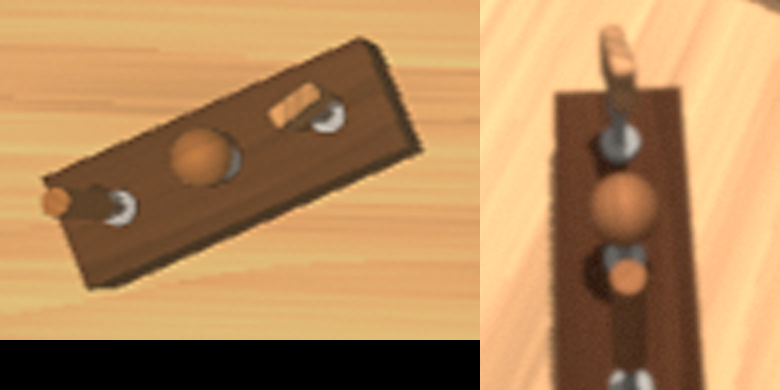

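The stylus is the left tool in the stand: its top is at (134,300), height 168 mm against the expected 167 mm. The peg and hole spacings measure 98 and 100 mm, and the aperture agrees with the pegs. Next is a wrist look over the scale, then the pan.

```bash
cat >> h.py <<'E'
def go(p,yaw,straight=False,vel=.15,**k):
    q0=np.array(status.get_obs()["joint_pos"]);best=None
    for a in(yaw,yaw+np.pi):
        q=env.ik(p,down(a))
        if q is not None and (best is None or abs(q-q0).max()<best[0]): best=(abs(np.array(q)-q0).max(),a)
    if straight: return env.move_straight(p,down(best[1]),vel=vel,**k)
    env.movep(p,down(best[1]))
def shot(name,n="wrist"):
    c=eyes.get_calibration(n);p,d=eyes.read_camera(n);np.savez(name+".npz",p=p,d=d,**c)
    cv2.imwrite(f"pics/{name}.png",np.clip(p*1.5,0,255).astype(np.uint8));return c,p,d
E
python3 - <<'E'
from h import *
r=np.deg2rad
go([.56,.01,.30],r(-4.5)); c,p,d=shot("w_seat")
print(c["K"],c["view"].round(3),status.get_obs()["joint_pos"],status.get_obs()["time"])
for P in([.6345,.0179,.075],[.5366,.0256,.075],[.457,-.0138,.05]): print(proj(c,P,True))
go([.47,-.31,.27],r(-10.4)); c,p,d=shot("w_pan")
for P in([.5199,-.3191,.003],[.4215,-.3011,.003],[.4707,-.31,.093]): print(proj(c,P,True))
print(status.get_obs()["joint_pos"],status.get_obs()["time"])
a=[cv2.imread(f"pics/{n}.png") for n in("w_seat","w_pan")]
cv2.imwrite("pics/both.png",cv2.resize(np.vstack(a),None,fx=.62,fy=.62,interpolation=3))
E
```

```text
[[371.64829954   0.         316.37396662]
 [  0.         371.64829954 237.86724466]
 [  0.           0.           1.        ]] [[ 0.997 -0.077 -0.001 -0.557]
 [ 0.072  0.943 -0.326  0.01 ]
 [ 0.026  0.324  0.946 -0.454]
 [ 0.     0.     0.     1.   ]] [-5.84005801e-02  1.34179399e-01  1.72696449e+00  2.79436953e-04
  1.28069839e+00  1.86664503e-02] 2.5083
[391.74599547 189.30753742]
[292.30019716 188.53386148]
[225.36035965 225.56638358]
[362.75420256 193.4401308 ]
[271.9415417  193.35557854]
[317.56349477 214.92613145]
[-6.58390946e-01  1.63824725e-01  1.75375860e+00  6.36405933e-04
  1.22375791e+00 -4.78710186e-01] 3.825
```

View pics/both.png

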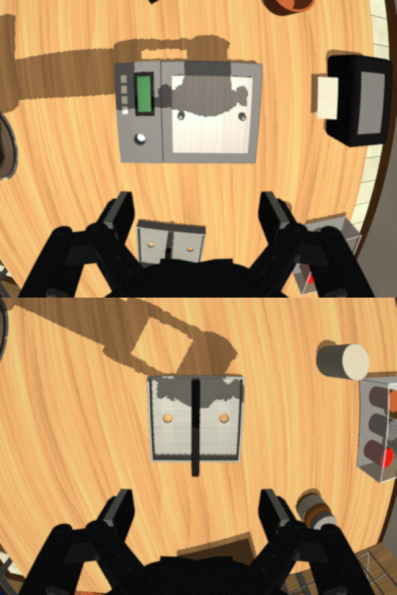

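The wrist view shows the pegs at about (390,187) and (292,187), the aperture at (226,225) and the pan holes at (270,195) and (361,195), all within 2 px of the predictions. Next I'll refine with blobs.

Run:
```python
from h import *
def loc(f,items):
    D=np.load(f+".npz");p=D["p"];h=cv2.cvtColor(p,cv2.COLOR_BGR2HSV)
    for nm,uv,kind,z in items:
        u,v=np.round(uv).astype(int);R=11
        w=h[v-R:v+R+1,u-R:u+R+1]
        if kind=="sat": m=w[...,1]>90
        else:
            m=w[...,2]<0.62*np.median(w[...,2]) if kind=="dark" else w[...,2]>1.25*np.median(w[...,2])
        b,a=blob(m,(R,R),9); 
        if b is None: print(nm,None);continue
        b=b+[u-R,v-R]; print(nm,b.round(1),a,onz(D,b,z,True).round(4))
loc("w_seat",[("pf",(391,188),"dark",.073),("pn",(292,188),"dark",.073),("ap",(226,225),"bright",.034),("ap_d",(226,225),"dark",.05)])
loc("w_pan",[("h1",(362,195),"sat",.003),("h2",(271,195),"sat",.003)])
D=[np.load(n+".npz")["p"] for n in("w_seat","w_pan")]
t=[D[0][175:205,370:410],D[0][175:205,272:312],D[0][210:240,206:246],D[1][178:208,342:382],D[1][178:208,252:292]]
cv2.imwrite("pics/t.png",np.hstack([cv2.resize(x,None,fx=4,fy=4,interpolation=0) for x in t]))
```

```text
pf [389.8 187. ] 103 [0.633  0.0199 0.073 ]
pn [292.8 183.3] 134 [0.5374 0.0304 0.073 ]
ap [227.3 221.2] 109 [ 0.4556 -0.0134  0.034 ]
ap_d [223.1 227.5] 107 [ 0.4541 -0.0157  0.05  ]
h1 [360.8 194. ] 144 [ 0.5177 -0.3193  0.003 ]
h2 [269.8 193.5] 140 [ 0.4191 -0.3008  0.003 ]
```

View pics/t.png

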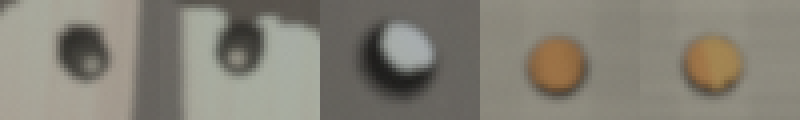

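Run:
```python
from h import *
D=np.load("w_seat.npz")
for uv in((393,190.7),(291.5,190)): print(onz(D,uv,.077,True).round(4))
print("ap mouth", onz(D,(206+80/4-.4,210+58/4-.4),.05,True).round(4))
D=np.load("w_pan.npz");p=D["p"]
h=cv2.cvtColor(p,cv2.COLOR_BGR2HSV)
m=(h[...,2]<40).astype(np.uint8);n,l,s,c=cv2.connectedComponentsWithStats(m)
k=l[200,316] or l[205,318]; print(s[k],c[k])
```

```text
[0.6353 0.0169 0.077 ]
[0.5359 0.0246 0.077 ]
ap mouth [ 0.4575 -0.0122  0.05  ]
[ 307  131   17  157 1866] [315.15702036 204.93140407]
```

Run:
```python
from h import *
r=np.deg2rad
go([.4692,-.310,.13],r(-10.5),True); go([.4692,-.310,.077],r(-10.5),True,.08)
env.grip(0.0,60); o=status.get_obs(); print(o["grip_width"],o["gripper_force"],o["ee_pos"])
go([.4692,-.310,.20],r(-10.5),True,.12)
o=status.get_obs(); print(o["grip_width"],o["ft_force"])
go([.5856,.0213,.20],r(-4.4)); env.pause(.3)
c,p,d=shot("w_hold"); o=status.get_obs(); print(o["time"],o["ee_pos"],o["eef_rot"])
z=o["ee_pos"][2]+.008-.085+.003
R=o["eef_rot"];ce=np.array(o["ee_pos"]);
for s in(1,-1): P=ce+s*.05*np.array(R)[:,1]; P[2]=z; print("hole exp",P,proj(c,P,True))
for P in([.6350,.0174,.077],[.5362,.0251,.077]): print("peg",proj(c,P,True))
```

```text
0.010978262775584075 60.45430541038513 [ 0.46950333 -0.31020431  0.07732918]
0.01071020984432869 [-0.07549442 -0.24198799 -2.97533617]
9.225 [0.58559862 0.02047012 0.20003256] [[ 7.79970719e-02  9.96953588e-01  2.27612779e-05]
 [ 9.96953585e-01 -7.79970700e-02 -7.56431582e-05]
 [-7.36374050e-05  2.85918824e-05 -9.99999997e-01]]
hole exp [0.6354463  0.01657027 0.12603256] [399.52712081 258.9187509 ]
hole exp [0.53575094 0.02436998 0.12603256] [235.33163833 258.89782741]
peg [385.04285858 232.52054234]
peg [249.41226875 232.53012384]
```

View pics/w_hold.png

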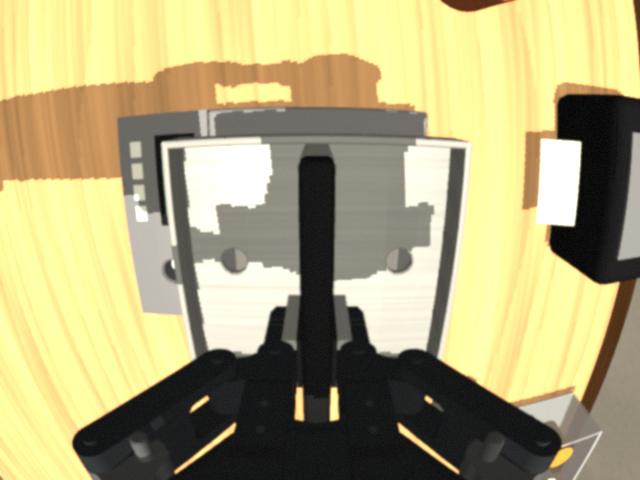

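The holes appear at (398,260) and (234,260), about 1 px from where they should be, so the grasp is good. Now I'll lower the pan.

Run:
```python
from h import *
r=np.deg2rad; t=np.array([.5859,.0216]); k=t.copy()
for z in(.17,.160):
    go([*k,z],r(-4.4),True,.08); env.pause(.2); e=np.array(status.get_obs()["ee_pos"]); print(e.round(4),status.get_obs()["ft_force"].round(2)); k=k+(t-e[:2])
hit=go([*k,.134],r(-4.4),True,.03,until_force=8); o=status.get_obs(); print(hit,o["ee_pos"].round(4),o["ft_force"].round(2),o["moment"].round(2),o["time"])
```

```text
[0.5864 0.0216 0.1706] [ 0.47 -0.51 -4.29]
[0.5855 0.0215 0.1601] [ 0.77 -0.1  -2.74]
True [0.5853 0.0216 0.1373] [ 0.59 -0.98  4.57] [ 0.03 -0.    0.01] 11.1333
```

The contact height of 0.1373 is exactly home. Now I'll release, check, and go look at the stylus.

Run:
```python
from h import *
r=np.deg2rad
env.grip(.06); env.pause(.1)
go([.5853,.0216,.26],r(-4.4),True,.15); env.pause(.1); c,p,d=shot("w_rel")
R=np.array([[np.cos(r(-4.4)),-np.sin(r(-4.4))],[np.sin(r(-4.4)),np.cos(r(-4.4))]])
for nm,xy in dict(floorA=(.05,.04),floorB=(.05,-.02),floorC=(-.05,.04),floorD=(-.05,-.02),bar=(0,.03)).items():
    P=np.r_[R@xy+[.5856,.0213],.153 if nm=="bar" else .065]; u=proj(c,P,True); v=np.round(u).astype(int)
    o,dr=ray(c,u,True); print(nm,u.round(),(o+dr/(dr@-c["view"][2,:3])*d[v[1],v[0]])[2].round(4))
env.grip(.085)
go([.47,.36,.31],r(25.6)); env.pause(.1); c2,p2,d2=shot("w_sty")
print(proj(c2,[.455,.395,.167],True), proj(c2,[.482,.334,.105],True),status.get_obs()["time"],status.get_obs()["joint_pos"].round(2))
a=[np.clip(x*1.5,0,255).astype(np.uint8) for x in(p,p2)]
cv2.imwrite("pics/both2.png",cv2.resize(np.vstack(a),None,fx=.62,fy=.62,interpolation=3))
```

```text
floorA [376. 166.] 0.0649
floorB [373. 231.] 0.0647
floorC [263. 166.] 0.0649
floorD [265. 230.] 0.0656
bar [320. 199.] 0.1538
[318.74503588 175.52827788] [316.28607128 234.02003215] 14.7667 [ 0.58  0.19  1.64 -0.    1.31  0.13]
```

View pics/both2.png

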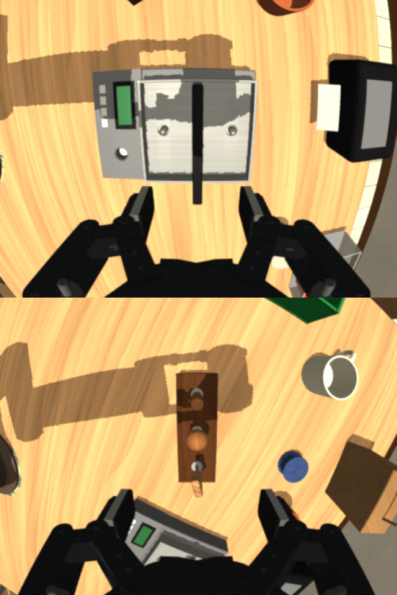

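The pan is seated and level: the floor reads 65 mm at all four samples, the bar top 153.8 mm, and the pegs show in the holes. The stylus top is at about (318,173) as predicted. I'll refine it by depth and take it.

Run:
```python
from h import *
r=np.deg2rad
D=np.load("w_sty.npz");d=D["d"];V=D["view"];pts=[]
for v in range(150,215):
    for u in range(295,345):
        o,dr=ray(D,(u,v),True); P=o+dr/(dr@-V[2,:3])*d[v,u]
        if .158<P[2]<.178: pts.append([u,v,*P])
pts=np.array(pts); print(len(pts),pts.mean(0).round(4),pts.min(0).round(3),pts.max(0).round(3))
m=onz(D,pts[:,:2].mean(0),.167,True); print(m)
w=np.array([.455,.395]); xy=(w+m[:2])/2
assert np.hypot(*(m[:2]-w))<.01
env.grip(.05)
go([*xy,.20],r(25.6),True,.25)
go([*xy,.1225],r(25.6),True,.1)
e=status.get_obs();print(e["ee_pos"].round(4),e["ft_force"].round(2))
env.grip(0,50);o=status.get_obs();print(o["grip_width"],o["gripper_force"],o["ee_pos"].round(4),o["ft_force"].round(2),o["time"])
```

```text
361 [3.175042e+02 1.706066e+02 4.526000e-01 3.980000e-01 1.668000e-01] [3.07e+02 1.60e+02 4.45e-01 3.89e-01 1.58e-01] [3.28e+02 1.81e+02 4.61e-01 4.05e-01 1.69e-01]
[0.45255722 0.39796668 0.167     ]
[0.4544 0.3969 0.1232] [ 0.42  0.06 -0.37]
0.014693680341197902 48.59459638595581 [0.4542 0.3969 0.1234] [ 0.83 -0.29  3.15] 17.1583
```

Run:
```python
from h import *
r=np.deg2rad
e=status.get_obs()["ee_pos"]
go([e[0],e[1],.20],r(25.6),True,.12)
o=status.get_obs();print(o["grip_width"],o["ft_force"].round(2))
go([e[0],e[1],.29],r(25.6),True,.25)
A=[.4573,-.0136]
go([*A,.29],r(-4.4)); go([*A,.185],r(-4.4),True,.15); env.pause(.2)
o=status.get_obs();e=o["ee_pos"];print(e.round(4),o["grip_width"],o["time"])
c,p,d=shot("w_tip")
T=[e[0],e[1],e[2]-.1064]; print("tip exp",proj(c,T,True),"hole",proj(c,[*A,.05],True))
shot("s_tip","side"); cs=eyes.get_calibration("side"); print(proj(cs,T),proj(cs,[*A,.05]))
S=np.load("s_tip.npz")["p"]; u=proj(cs,T).astype(int)
B=cv2.resize(S[u[1]-90:u[1]+60,u[0]-60:u[0]+60],None,fx=3.2,fy=3.2,interpolation=2)
W=p[120:360,200:440]; W=cv2.resize(W,(400,480*400//480))
H=480;f=lambda I:np.vstack([I,np.zeros((H-I.shape[0],I.shape[1],3),np.uint8)]) if I.shape[0]<H else I[:H]
cv2.imwrite("pics/tip2.png",np.clip(np.hstack([f(B),f(W)])*1.5,0,255).astype(np.uint8)); print(u)
```

```text
0.015067259705423691 [ 0.25 -0.07 -0.28]
[ 0.4583 -0.0137  0.1862] 0.014889917662351156 21.0333
tip exp [317.06229958 241.44174713] hole [315.61398345 228.24275029]
[401.46877721 273.74165774] [400.5257288  284.67033968]
[401 273]
```

View pics/tip2.png

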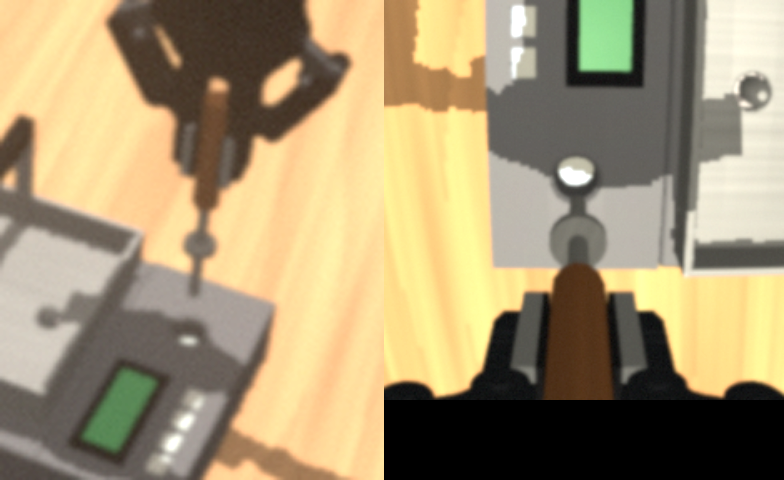

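The side view puts the tip at (401,274) as predicted. The hole is about 2 px off in both views, roughly 1–1.5 mm towards +y. I'll correct for that and press.

Run:
```python
from h import *
r=np.deg2rad; A=np.array([.4570,-.0122])
env.grip(0,80)
k=A.copy()
go([*k,.170],r(-4.4),True,.08); env.pause(.2); e=status.get_obs()["ee_pos"]; print(e.round(4)); k=k+(A-e[:2]).clip(-.002,.002)
f0=status.get_obs()["ft_force"]; print(f0.round(2))
h=go([*k,.145],r(-4.4),True,.04,until_force=5); o=status.get_obs(); print(h,o["ee_pos"].round(4),(o["ft_force"]-f0).round(2))
if not h:
    h=go([*k,.131],r(-4.4),True,.015,until_force=8); env.pause(.3)
    for i in range(4):
        o=status.get_obs(); print(h,o["ee_pos"].round(4),(o["ft_force"]-f0).round(2),o["grip_width"],o["time"]); env.pause(.2)
```

```text
[ 0.4573 -0.0122  0.1703]
[ 0.12 -0.83 -1.04]
False [ 0.4568 -0.0122  0.145 ] [ 0.18  0.09 -0.01]
True [ 0.4571 -0.0122  0.1343] [0.12 1.49 5.96] 0.014105121523782823 23.7
True [ 0.4571 -0.0122  0.1343] [-1.35  0.3   6.33] 0.014231972691550786 23.9
True [ 0.4571 -0.0122  0.1343] [-0.84  1.83  6.73] 0.014022828931377244 24.1
True [ 0.4571 -0.0122  0.1343] [-1.2   0.91  6.79] 0.014181932697994828 24.3
```

The arm stopped at 0.1343 (0.1344 expected) with 6.5 N. I'll push a little more to confirm the hard stop and check the pan once more.

Run:
```python
from h import *
from bench import hand_in
e=status.get_obs()["ee_pos"]
env.move_straight([e[0],e[1],e[2]-.0012],vel=.01,until_force=6); env.pause(.5)
o=status.get_obs(); print(o["ee_pos"].round(4),o["ft_force"].round(2),o["grip_width"],o["time"])
c,p,d=shot("s_end","side"); R=np.deg2rad(-4.4); X=np.array([np.cos(R),np.sin(R)]);Y=np.array([-X[1],X[0]])
for a,b in((.02,.03),(.02,-.03),(-.06,.02),(.05,.02)):
    P=np.r_[np.array([.5856,.0213])+a*X+b*Y,.065];u=proj(c,P);o_,dr=ray(c,u);v=np.round(u).astype(int)
    print((o_+dr*d[v[1],v[0]])[2].round(4))
A=cv2.resize(p[150:400,250:450],None,fx=2.3,fy=2.3); cv2.imwrite("pics/end.png",np.clip(A*1.5,0,255).astype(np.uint8))
```

```text
[ 0.4575 -0.0122  0.1341] [-2.16 -0.89  8.65] 0.014181216701313702 25.25
0.1118
0.0644
0.0609
0.0635
```

View pics/end.png

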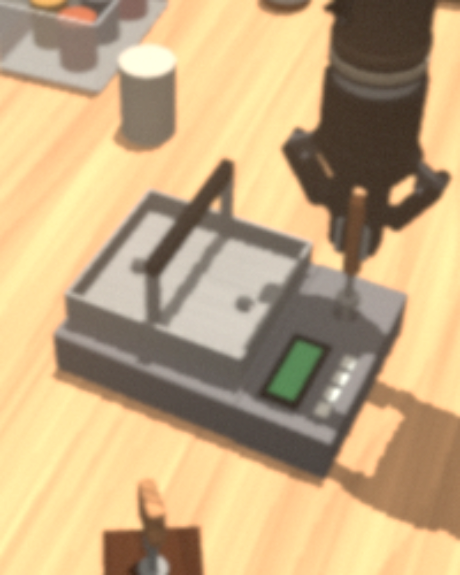

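The pan is still home, and the stylus is down in the hole against a stiff stop (3 N more force for 0.2 mm). I'm handing in.

```bash
python3 -c "
from bench import hand_in; print(hand_in())"
```

```text
the job is handed in; nothing more can be done
None
```

The job is handed in at about 25 s: the pan is seated home on both pegs and released, and the gripped stylus is holding the button at its hard stop with about 10 N.

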